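# Set out the bench for making up a calibration standard

### The arm

A 6-joint arm with a two-finger parallel gripper is mounted at the origin on the work surface. World frame = base frame: x ahead of the robot, y to its left, z up, the work surface at z = 0. Lengths are in mm, angles in rad, forces in N, time in s.
With the tool pointing down it reaches from about 400 to 925 mm from the base axis. Payload 12.5 kg.
Tool frame: the origin (TCP) lies midway between the tips of the shut fingers; the grasp point (between the pads) lies 19 mm behind it (env.tcp_to_grasp is the distance from the TCP to the grasp point, in mm); z points along the fingers, y is the line along which they close (so a half turn about z gives the same grasp; the last joint's range is limited). The gripper opens to 95 mm and grips with 3 to 60 N. Pads are 20 mm wide; open, the fingers measure 119 mm over their backs; the gripper's body (75 mm by 180 mm) begins 59 mm behind the grasp point.
Start: joints at [-1.357, 0.491, 1.559, -0, 1.092, -0.106], TCP at [196.509, -593.322, 214.661] pointing down, gripper open.
Joint ranges: [-3.1, 3.1], [-0.84, 2.19], [0.05, 2.79], [-1.13, 4.28], [0.06, 2.93], [-2.69, 2.69]. Speed limits (rad/s): [2.22, 2.22, 2.79, 3.14, 3.14, 3.14].

### API

Orientations are given as [roll, pitch, yaw] about the fixed x, y, z axes, in that order (R = Rz(yaw) Ry(pitch) Rx(roll)).
In Python, from cell import env gives the robot as it stands. The module is installed in compiled form; this text tells all that it offers.
- The arm moves only by the tool step_arm, never from a script. Its argument "plan" is a list that holds one entry, the list of rows, each a list of 5 numbers: the shift along the tool's x, y, z in mm, then the turn about the tool's z in degrees, then the opening, from -1 (shut) to 1 (fully open). A call has 1 to 8 rows; each row is the pose to reach, as a shift and turn from the pose commanded when the call began, along the tool's axes at that moment; what a row does not reach only later rows make up. A row lasts 1/12 s, in which the tool goes at most 41.7 mm and 7.16 degrees, less where a joint would pass 70% of its speed; a pose out of reach is approached as far as the arm can. A call with a gripper value outside its range is refused whole. The fingers move at their own pace and stop on an object; the grip force is fixed at half the most. Time passes only in rows, so rows that repeat a pose let the fingers close. It gives the time, the measured TCP pose, the force, the opening and the grip force at its end, in the units of the state.
- env.state(): the state, without advancing time (a new reading comes with each control period).
- env.read_camera(name): name is "scene" or "top" or "wrist"; returns the picture (420x560x3 uint8, blue, green, red); there is no depth.
- env.get_calibration(name): a dict with "K" (3x3 intrinsics, pixels), "extrinsics" (4x4, takes a point from world to camera coordinates). Camera axes: x right, y up, looking along -z (the intrinsics and any distortion apply to the point x, -y, -z); pixel columns grow to the right and rows downward; lengths in mm; the calibration is good to about 2 mm. A picture is of the moment at which its call begins: read the wrist's pose just before it. get_calibration takes no time and is no camera call; for the wrist camera it gives the pose at the moment of the call.
- env.job_done(): hands the job in; it is judged then, once.
The state is a dict: "t": time; "joints": joint angles; "qvel": joint speeds; "tau": joint torques, N m; "eef_pos": TCP position; "tcp_rot": TCP orientation; "ft_force": force on the tool from outside, world axes, zero at the start; "moment": the same for the moment, N m; "opening": opening from 0.0 (shut) to 1.0 (fully open); "grip_force": force on a finger pad.
Only numpy, scipy, OpenCV 4.12 (cv2) and the standard library are available. Lean on these libraries where they do the work, as an engineer would, in place of code of your own. Each camera call takes 0.05 s, during which the arm holds its last target. There are 200 camera calls.

### The job

Set out the bench for making up a standard: stand the steel beaker in the middle of the stirrer plate and seat its white cover on it; on the bench, stand the clear solvent bottle midway between stirrer and vial rack, the amber stock bottle right beside the stirrer on its opposite side (so the stirrer separates the two bottles), and the tub of caps centrally in front of the rack, on the robot's side. The bottles stand in line with the centre of the stirrer plate; leave about two fingers' gap (30 mm) between stock bottle and stirrer and between tub and rack. Keep the bottles upright and leave the wash bottle, measuring cylinder and timer where they are.

Things in the scene. Friction and masses are not known exactly. Their poses are not given: they have to be found in the camera images.
- beaker_mid (a point): Open stainless steel beaker, 50 mm outside diameter (rim 53), 70 mm tall, wall 2 mm, with a white stir bar inside. Point: on its axis, half-way up (35 mm above its foot). Upright at the start (z up), any turn about z.
- cover_knob (a point): White beaker cover: a flat 62 mm disc 4 mm thick with an upright knob on top (16 mm diameter, 28 mm tall) and below the disc a tapered centring step 8 mm deep (38 mm diameter at the disc, 28 mm at its foot) that drops into the beaker's 46 mm mouth, the disc then lying on the rim. It starts standing on that foot on the bench, knob up. Point: on the axis, half-way up the knob: 26 mm above the foot, 18 mm above the disc's underside, 14 mm below the knob's top. Z up.
- stock_mid (a point): Amber (brown) glass stock bottle with black screw cap: body 48 mm diameter up to 55 mm, then a shoulder narrowing to a cap of 28 mm diameter, 84 mm tall in all. Point: on its axis, 42 mm above the foot. Upright at the start (z up), any turn about z.
- solvent_mid (a point): Clear glass solvent bottle with blue screw cap: body 56 mm diameter up to 59 mm, then a shoulder narrowing to a cap of 34 mm diameter, 90 mm tall in all. Point: on its axis, 45 mm above the foot. Upright at the start (z up), any turn about z.
- captub_mid (a point): Squat white plastic tub of vial caps with a ribbed green lid, 58 mm diameter, 45 mm tall. Point: on its axis, half-way up (22.5 mm above the foot). Upright at the start (z up), any turn about z.
- stirrer_plate (a point): White magnetic stirrer, fixed: housing 124 mm wide (y) and 150 mm deep (x, from 87 mm in front of this point to 63 mm behind it), with a round grey plate of 116 mm diameter on top. Point: centre of the plate's top, 54 mm above the bench. Axes: x away from the robot, y to the left, turned a little with the stirrer; the control panel with its knob faces the robot (-x).
- rack_mid (a point): Blue vial rack full of small crimped vials, fixed: 110 mm deep (x), 90 mm wide (y), 42 mm tall over the vials. Point: its centre, 21 mm above the bench. Axes: x away from the robot, y to the left, turned a little with the rack; its front is the -x side. Rack and stirrer stand side by side, about 270 mm between centres; which of the two is on the left varies.
- washbottle_mid (a point): Bystander: white plastic wash bottle with red cap and red bent nozzle, 60 mm diameter, 162 mm tall. It stands among the things to be set out. Point: on its axis, 67 mm above the foot. Z up.
- cylinder_mid (a point): Bystander: slim measuring cylinder, 27 mm tube on a blue 56 mm foot, 155 mm tall, at the back of the bench. Point: on its axis, 77.5 mm above the foot. Z up.
- timer_mid (a point): Bystander: square yellow bench timer lying flat on the robot's side of stirrer and rack, 54 x 54 x 18 mm. Point: its centre, 9 mm above the bench. Z up.

How it is judged:
By the outcome, as a careful person would: the job done as asked, in the order asked, and still so for the second after the job is handed in, with the robot touching nothing.
It also fails if it takes over 144 s, if anything falls off the work surface, if the arm or the gripper's body presses on something with over 40 N, if the wrist force passes 120 N, or if a joint passes its speed limit or range.

## Working session

There is one attempt and no reset: what is moved stays moved. The work goes in short steps, Python scripts to look and compute and a tool call to move; the robot and the scene stay as the last step left them, time stands still between calls to the robot, and variables do not carry over. Pictures are saved under pics/ and viewed, at most 14 in all, crops included, and the job is handed in when it is done.

Besides the shell and the picture viewer there is one more tool, called after "Request:" by a JSON object that holds its "op" and its "data". step_arm: Moves the arm, as the interface text tells. Its arguments: {"type":"object","properties":{"plan":{"type":"array"}},"required":["plan"]}

```bash
mkdir -p pics; python3 - <<'E'
from cell import env
import cv2
for n in("scene","top"):
    cv2.imwrite(f"pics/{n}0.png",env.read_camera(n)); c=env.get_calibration(n); print(n,c)
s=env.state();print(s['eef_pos'],s['tcp_rot'],s['t'],s['opening'],env.tcp_to_grasp)
E
```

```text
scene {'K': array([[398.4220925 ,   0.        , 282.42028595],
       [  0.        , 398.4220925 , 202.49519202],
       [  0.        ,   0.        ,   1.        ]]), 'extrinsics': array([[ 5.62803586e-01,  8.26396012e-01, -1.79375082e-02,
        -3.18023805e+02],
       [-5.35284548e-01,  3.80910955e-01,  7.53908016e-01,
         2.25894295e+02],
       [ 6.29859171e-01, -4.14700464e-01,  6.56735068e-01,
        -1.51531519e+03],
       [ 0.00000000e+00,  0.00000000e+00,  0.00000000e+00,
         1.00000000e+00]])}
top {'K': array([[442.02135424,   0.        , 285.41081709],
       [  0.        , 442.02135424, 207.43114066],
       [  0.        ,   0.        ,   1.        ]]), 'extrinsics': array([[-2.68958702e-02, -9.99361756e-01,  2.35094181e-02,
        -4.25485495e+00],
       [ 9.85082712e-01, -2.24982045e-02,  1.70604460e-01,
        -5.81515613e+02],
       [-1.69966653e-01,  2.77472767e-02,  9.85059097e-01,
        -9.96417087e+02],
       [ 0.00000000e+00,  0.00000000e+00,  0.00000000e+00,
         1.00000000e+00]])}
[ 196.46696082 -593.10830814  214.13610591] [-3.14065268e+00 -6.67478445e-05  3.19837679e-01] 0.1 0.9962925032084146 18.8
```

View pics/scene0.png

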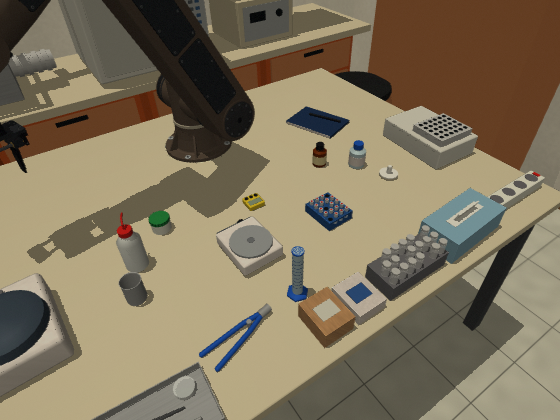

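View pics/top0.png

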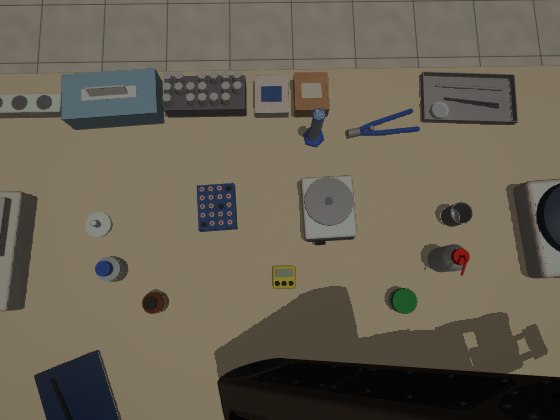

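The top view (up = +x, left = +y) shows these positions:

| Item | Pixel (col, row) |
|---|---|
| Rack | (217,207) |
| Stirrer plate | (329,201) |
| Beaker | (455,215) |
| Wash bottle | (450,258) |
| Tub | (404,301) |
| Cover | (97,224) |
| Solvent bottle | (105,269) |
| Stock bottle | (152,303) |
| Timer | (284,277) |
| Cylinder | (315,130) |

I'll zoom in for accurate picks.

```bash
python3 - <<'E'
import cv2
im=cv2.imread("pics/top0.png")
for n,(x,y,w,h) in {"L":(80,170,160,150),"R":(290,165,190,150)}.items():
    k=4
    c=cv2.resize(im[y:y+h,x:x+w],None,fx=k,fy=k,interpolation=cv2.INTER_CUBIC)
    for g in range(-(-x//20)*20,x+w,20): cv2.putText(c,str(g),((g-x)*k-10,10),0,.35,(0,0,255),1); cv2.line(c,((g-x)*k,12),((g-x)*k,h*k),(0,0,0),1)
    for g in range(-(-y//20)*20,y+h,20): cv2.putText(c,str(g),(0,(g-y)*k),0,.35,(0,0,255),1); cv2.line(c,(25,(g-y)*k),(w*k,(g-y)*k),(0,0,0),1)
    cv2.imwrite(f"pics/crop{n}.png",c)
E
```

```text
(no output)
```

View pics/cropL.png

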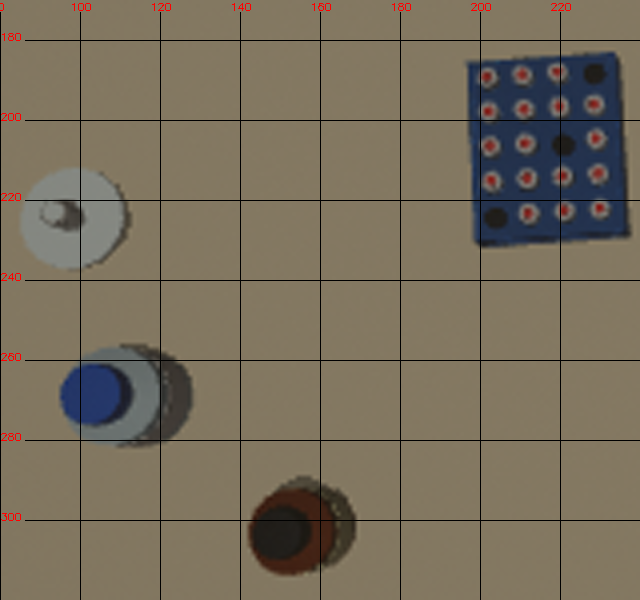

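View pics/cropR.png

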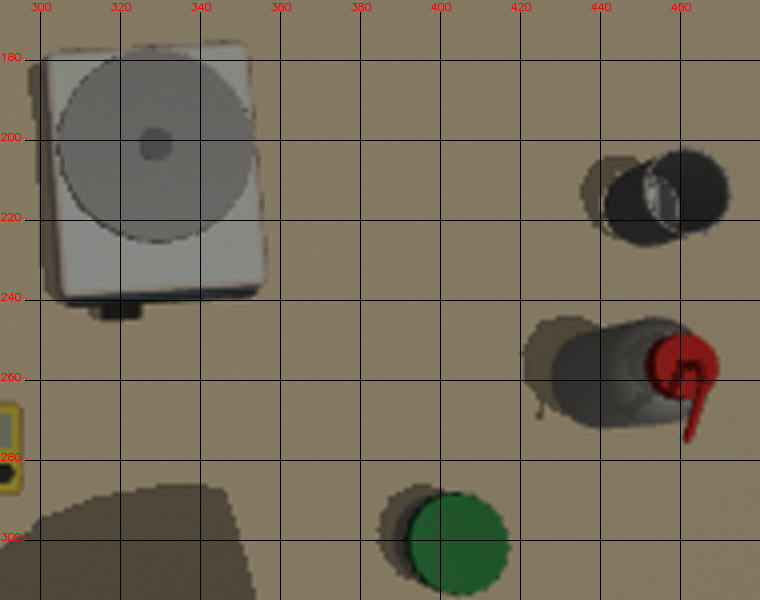

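The crops give these picks:

| Item | Pixel (col, row) |
|---|---|
| Cover disc | (98.8,224.5) |
| Solvent cap | (103.5,268.5) |
| Stock cap | (150,303) |
| Tub lid | (405,301) |
| Beaker rim | (461.5,213) |
| Stirrer plate | (329,201.3) |
| Wash bottle cap | (460.5,256.5) |

The rack corners span (197,186) to (237.5,228.5).

```bash
cat > h.py <<'E'
import numpy as np, cv2
from cell import env
def unproj(cam,uv,z,cal=None):
    c=cal or env.get_calibration(cam); E=c['extrinsics'];R=E[:3,:3];t=E[:3,3]
    d=np.linalg.inv(c['K'])@[*uv,1]; d=R.T@(d*[1,-1,-1]); o=-R.T@t
    return o+d*(z-o[2])/d[2]
def proj(cam,p):
    c=env.get_calibration(cam);E=c['extrinsics'];q=E[:3,:3]@np.array(p,float)+E[:3,3]
    u=c['K']@(q*[1,-1,-1]);return u[:2]/u[2]
def delta(target,yaw=None):
    s=env.state();p=s['eef_pos'];w=s['tcp_rot'][2];c,n=np.cos(w),np.sin(w)
    d=np.array(target)-p
    return np.round([c*d[0]+n*d[1], n*d[0]-c*d[1], -d[2]],1), round(np.degrees(-(yaw-w)),1) if yaw is not None else 0
E
python3 - <<'E'
from h import *
P={'cover':((98.8,224.5),12),'knob':((93.3,223),40),'solv':((103.5,268.5),90),'stock':((150,303),84),'tub':((405,301),45),'beak':((461.5,213),70),'plate':((329,201.3),54),
'wash':((460.5,256.5),145),'washfoot':((441,259),0),'timer':((284,277),18),'cylfoot':((314,137),5)}
for k,(uv,z) in P.items(): print(k,unproj('top',uv,z).round(1))
for nm,z,cs in (('stir',48,[(302,178),(351.5,175.5),(356,237),(306,240)]),('rack',33,[(197,186),(234.5,183.5),(237.5,228.5),(199,231)])):
    q=np.array([unproj('top',c,z)[:2] for c in cs]); print(nm,q.round(1).tolist(),q.mean(0).round(1),'yaw by sides',[np.degrees(np.arctan2(*(v[::-1]))).round(2) for v in (q[0]-q[3],q[1]-q[2])],[np.degrees(np.arctan2(-v[0],v[1])).round(2) for v in (q[0]-q[1],q[3]-q[2])],np.linalg.norm(q-np.roll(q,1,0),axis=1).round(0))
# scene check
for n,p in (('plate',unproj('top',(329,201.3),54)),('tub',unproj('top',(405,301),45)),('beak',unproj('top',(461.5,213),70)),('solv',unproj('top',(103.5,268.5),90))): print(n,proj('scene',p).round(1))
E
```

```text
cover [556.3 431.9  12. ]
knob [556.1 433.8  40. ]
solv [447.1 386.5  90. ]
stock [369.7 284.7  84. ]
tub [ 356.6 -289.1   45. ]
beak [ 555.2 -429.6   70. ]
plate [ 592.9 -122.3   54. ]
wash [ 450.4 -385.9  145. ]
washfoot [ 452.8 -398.4    0. ]
timer [419.1 -11.8  18. ]
cylfoot [769.2 -97.6   5. ]
stir [[652.4, -60.6], [656.0, -180.2], [507.2, -183.0], [503.0, -65.0]] [ 579.7 -122.2] yaw by sides [np.float64(1.69), np.float64(1.08)] [np.float64(1.75), np.float64(2.02)] [149. 120. 149. 118.]
rack [[641.6, 192.9], [645.8, 102.6], [535.9, 96.2], [532.1, 187.4]] [588.8 144.8] yaw by sides [np.float64(2.88), np.float64(3.29)] [np.float64(2.69), np.float64(2.38)] [110.  90. 110.  91.]
plate [249.8 239.2]
tub [157.8 216.9]
beak [129.3 279.6]
solv [357.5 142.3]
```

Request:
{"op": "step_arm", "data": {"plan": [[[392,-42,0,18.3,1],[392,-42,0,18.3,1],[392,-42,0,18.3,1],[392,-42,0,18.3,1],[392,-42,0,18.3,1],[392,-42,0,18.3,1],[392,-42,0,18.3,1],[392,-42,0,18.3,1]]]}}

```text
t: 0.77
eef_pos: [498.4, -455.6, 214.4]
tcp_rot: [-3.141, 0.0, 0.0]
ft_force: [0.3, -0.6, -0.1]
opening: 0.999
grip_force: 0.0
```

Request:
{"op": "step_arm", "data": {"plan": [[[57,-26,0,0,1],[57,-26,0,0,1],[57,-26,0,0,1],[57,-26,0,0,1]]]}}

```text
t: 1.1
eef_pos: [554.2, -430.0, 213.8]
tcp_rot: [-3.141, 0.001, 0.003]
ft_force: [-0.2, 0.3, -0.3]
opening: 0.997
grip_force: 0.0
```

```bash
python3 - <<'E'
from h import *
print(env.state()['eef_pos'],env.state()['tcp_rot'])
w=env.read_camera('wrist');s=env.read_camera('scene')
print(proj('wrist',(555.2,-429.6,70)),proj('wrist',env.state()['eef_pos']))
cv2.imwrite('pics/a.png',np.hstack([cv2.resize(w,(400,300)),cv2.resize(s[80:380,0:400],(400,300))]))
E
```

```text
[ 554.24200085 -430.02161163  213.81856355] [-3.14096256e+00  9.97883869e-04  2.52848460e-03]
[278.52109309 190.60972026] [280.65382176 264.48607262]
```

View pics/a.png

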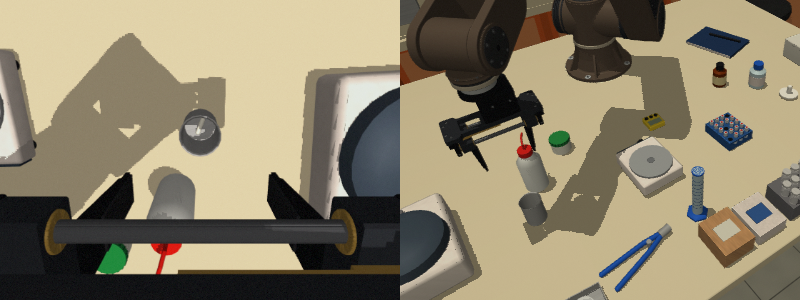

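The wrist view shows the beaker rim at about (280,185). The projected position was (278,191), so the beaker lies about 3 mm further in +x. The wash bottle is clear of the gripper body.

Request:
{"op": "step_arm", "data": {"plan": [[[2.5,0,100,0,1],[2.5,0,100,0,1],[2.5,0,100,0,1],[2.5,0,193,0,1],[2.5,0,193,0,1],[2.5,0,193,0,1],[2.5,0,193,0,1],[2.5,0,193,0,1]]]}}

```text
t: 1.87
eef_pos: [556.0, -432.0, 23.0]
tcp_rot: [3.141, -0.001, -0.001]
ft_force: [0.3, -0.2, 1.4]
opening: 1.002
grip_force: 0.0
```

Request:
{"op": "step_arm", "data": {"plan": [[[0,0,0,0,-1],[0,0,0,0,-1],[0,0,0,0,-1],[0,0,0,0,-1],[0,0,0,0,-1],[0,0,0,0,-1],[0,0,0,0,-1],[0,0,0,0,-1]]]}}

```text
t: 2.53
eef_pos: [556.2, -430.8, 21.6]
tcp_rot: [-3.141, 0.0, 0.0]
ft_force: [0.1, 0.3, -0.8]
opening: 0.525
grip_force: 29.9
```

Request:
{"op": "step_arm", "data": {"plan": [[[0,0,-20,0,-1],[0,0,-50,0,-1],[0,0,-80,0,-1],[0,0,-110,0,-1],[10,-30,-110,0,-1],[15,-60,-110,0,-1],[20,-90,-110,0,-1],[25,-120,-110,0,-1]]]}}

```text
t: 3.2
eef_pos: [581.0, -309.6, 131.6]
tcp_rot: [-3.142, 0.0, -0.0]
ft_force: [0.4, 0.1, -1.1]
opening: 0.528
grip_force: 29.9
```

Request:
{"op": "step_arm", "data": {"plan": [[[5,-30,0,0,-1],[10,-60,0,0,-1],[10,-90,0,0,-1],[12,-120,0,0,-1],[12,-150,0,0,-1],[12,-175,0,0,-1],[12,-188,0,0,-1],[12,-188,0,0,-1]]]}}

```text
t: 3.87
eef_pos: [593.0, -120.6, 131.7]
tcp_rot: [-3.141, 0.0, 0.003]
ft_force: [0.6, -0.7, -0.1]
opening: 0.528
grip_force: 29.9
```

```bash
python3 - <<'E'
from h import *
s=env.state();print(s['eef_pos'],s['tcp_rot'])
w=env.read_camera('top');x,y,ww,h=280,130,130,120
print(proj('top',(592.9,-122.3,54)),proj('top',(*s['eef_pos'][:2],s['eef_pos'][2]+49)))
q=env.read_camera('wrist')
cv2.imwrite('pics/b.png',np.hstack([cv2.resize(q,(400,400)),cv2.resize(w[y:y+120,x:x+120],(400,400))]))
E
```

```text
[ 593.03663554 -120.64603773  131.67394349] [-3.14140093e+00  3.44132277e-04  2.99568633e-03]
[329.00143212 201.31009931] [335.53132454 190.08127581]
```

View pics/b.png

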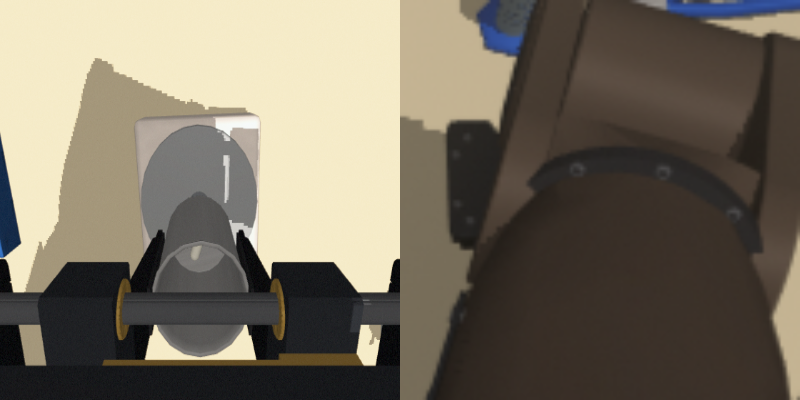

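The beaker is held level. In the wrist view its rim centre is near full-resolution pixel (280,314), with the plate behind it.

```bash
python3 - <<'E'
from h import *
print(unproj('wrist',(280,314),180.2))
for a in (0,90,180,270):
    r=np.radians(a);print(a,(proj('wrist',(592.9+58*np.cos(r),-122.3+58*np.sin(r),54))/[1.4,1.05]).round(1))
E
```

```text
[ 596.17284226 -122.92607133  180.2       ]
0 [199.4 127.1]
90 [140.4 206.9]
180 [199.4 277.4]
270 [258.4 207.1]
```

Request:
{"op": "step_arm", "data": {"plan": [[[-1,0,20,0,-1],[-1,0,40,0,-1],[-1,0,50,0,-1],[-1,0,55,0,-1],[-1,0,56,0,-1],[-1,0,56,0,-1],[-1,0,56,0,-1]]]}}

```text
t: 4.55
eef_pos: [592.4, -123.5, 76.1]
tcp_rot: [3.141, -0.001, -0.0]
ft_force: [0.4, -0.0, 0.2]
opening: 0.525
grip_force: 30.0
```

Request:
{"op": "step_arm", "data": {"plan": [[[0,0,0.5,0,-1],[0,0,0.5,0,0.3],[0,0,0.5,0,0.6],[0,0,0.5,0,0.8],[0,0,0.5,0,0.8],[0,0,-40,0,0.8],[0,0,-80,0,0.8],[0,0,-110,0,0.8]]]}}

```text
t: 5.22
eef_pos: [592.4, -122.9, 188.3]
tcp_rot: [3.141, -0.001, 0.0]
ft_force: [0.1, 0.0, -0.1]
opening: 0.893
grip_force: 0.0
```

Request:
{"op": "step_arm", "data": {"plan": [[[0,-40,-40,0,0.8],[-5,-80,-50,0,0.8],[-10,-120,-50,0,0],[-15,-160,-50,0,0],[-20,-200,-50,0,0],[-20,-240,-50,0,0],[-20,-280,-50,0,0],[-20,-320,-50,0,0]]]}}

```text
t: 5.88
eef_pos: [571.4, 196.0, 236.0]
tcp_rot: [3.142, -0.001, 0.0]
ft_force: [0.1, -1.1, 0.3]
opening: 0.541
grip_force: 0.0
```

Request:
{"op": "step_arm", "data": {"plan": [[[-15,-236,66,0,0],[-15,-236,66,0,0],[-15,-236,66,0,0],[-15,-236,66,0,0],[-15,-236,66,0,0],[-15,-236,66,0,0],[-15,-236,66,0,0],[-15,-236,66,0,0]]]}}

```text
t: 6.55
eef_pos: [555.8, 431.4, 168.3]
tcp_rot: [3.141, 0.001, 0.003]
ft_force: [1.1, -0.4, 0.1]
opening: 0.502
grip_force: 0.0
```

```bash
python3 - <<'E'
from h import *
s=env.state();print(s['eef_pos'],s['tcp_rot'])
q=env.read_camera('wrist');t=env.read_camera('top')
print('knobtop pred',proj('wrist',(556.3,432.5,40)),proj('wrist',(556.3,432.5,12)))
k=cv2.resize(q[80:320,140:420],(466,400));b=cv2.resize(t[155:250,285:365],(334,400))
cv2.imwrite('pics/c.png',np.hstack([k,b]))
print('beaker rim pred top',proj('top',(592.9,-122.3,124)))
E
```

```text
[555.80618184 431.4289007  168.29483531] [3.14058971e+00 1.39035594e-03 3.21761882e-03]
knobtop pred [276.71805232 198.42347749] [276.99014383 190.47251469]
beaker rim pred top [332.8168763  195.48363202]
```

View pics/c.png

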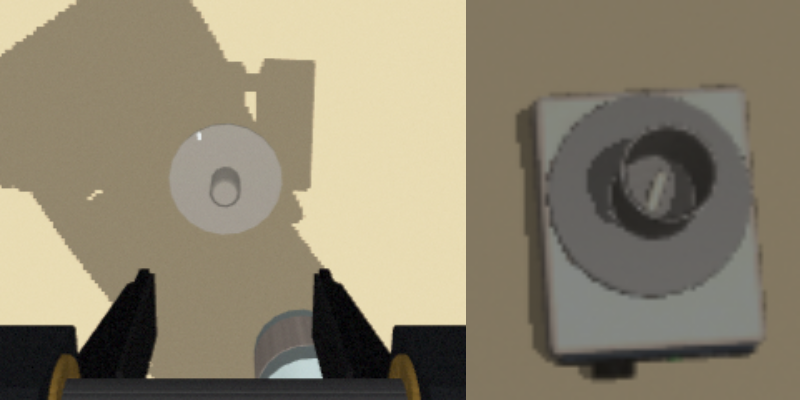

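The left crop shows the knob top at full-resolution pixel (275,195), close to the projected (277,198). The right crop shows the beaker upright, with its rim near (333.5,195.9) in the top view. That is within 2 mm of the plate centre.

Request:
{"op": "step_arm", "data": {"plan": [[[1,-1,40,0,0],[1,-1,80,0,0],[1,-1,115,0,0],[1,-1,140,0,0],[1,-1,149,0,0],[1,-1,152.5,0,0],[1,-1,152.5,0,-1],[1,-1,152.5,0,-1]]]}}

```text
t: 7.32
eef_pos: [558.9, 431.0, 19.1]
tcp_rot: [-3.14, -0.002, -0.0]
ft_force: [-0.1, 0.0, -0.7]
opening: 0.413
grip_force: 0.0
```

Request:
{"op": "step_arm", "data": {"plan": [[[0,0,0,0,-1],[0,0,0,0,-1],[0,0,0,0,-1],[0,0,0,0,-1],[0,0,0,0,-1],[0,0,0,0,-1]]]}}

```text
t: 7.82
eef_pos: [558.2, 431.2, 18.1]
tcp_rot: [-3.141, -0.001, 0.001]
ft_force: [-1.4, -0.1, 6.3]
opening: 0.157
grip_force: 30.0
```

Request:
{"op": "step_arm", "data": {"plan": [[[0,0,-20,0,-1],[0,0,-60,0,-1],[0,0,-100,0,-1],[0,0,-140,0,-1],[5,30,-170,0,-1],[10,60,-170,0,-1],[12,95,-170,0,-1],[14,130,-170,0,-1]]]}}

```text
t: 8.48
eef_pos: [571.7, 299.7, 187.7]
tcp_rot: [-3.141, -0.001, 0.001]
ft_force: [1.0, 0.9, -1.6]
opening: 0.162
grip_force: 30.0
```

Request:
{"op": "step_arm", "data": {"plan": [[[3,35,0,0,-1],[5,70,0,0,-1],[7,110,0,0,-1],[9,150,0,0,-1],[11,190,0,0,-1],[13,230,0,0,-1],[15,265,0,0,-1],[17,300,0,0,-1]]]}}

```text
t: 9.15
eef_pos: [588.7, -1.1, 187.2]
tcp_rot: [3.141, 0.0, 0.0]
ft_force: [0.7, 0.2, 0.1]
opening: 0.165
grip_force: 30.0
```

Request:
{"op": "step_arm", "data": {"plan": [[[2,35,0,0,-1],[3,70,0,0,-1],[3,100,0,0,-1],[3,118,0,0,-1],[3,124,0,0,-1],[3,124,0,0,-1],[3,124,0,0,-1]]]}}

```text
t: 9.73
eef_pos: [591.9, -122.6, 187.0]
tcp_rot: [-3.141, 0.0, 0.0]
ft_force: [-0.1, 0.5, -0.1]
opening: 0.16
grip_force: 30.0
```

```bash
python3 - <<'E'
from h import *
s=env.state();print(s['eef_pos'],s['tcp_rot'])
q=env.read_camera('wrist')
cv2.imwrite('pics/d.png',cv2.resize(q[120:420,120:440],(640,600)))
print('knob pred',proj('wrist',(*s['eef_pos'][:2],s['eef_pos'][2]+24)),'disc',proj('wrist',(*s['eef_pos'][:2],s['eef_pos'][2]-4)))
for a in (0,90,180,270):
    r=np.radians(a);print(a,((proj('wrist',(592.9+26.5*np.cos(r),-122.3+26.5*np.sin(r),124))-[120,120])*2).round(1))
E
```

```text
[ 591.9066678  -122.59811359  187.03234959] [-3.14137651e+00  3.54926138e-04  1.30936279e-04]
knob pred [281.82094709 288.38325116] disc [281.60405525 261.23932575]
0 [321.8 126.2]
90 [241.8 204.3]
180 [321.6 277.9]
270 [401.6 204.5]
```

View pics/d.png

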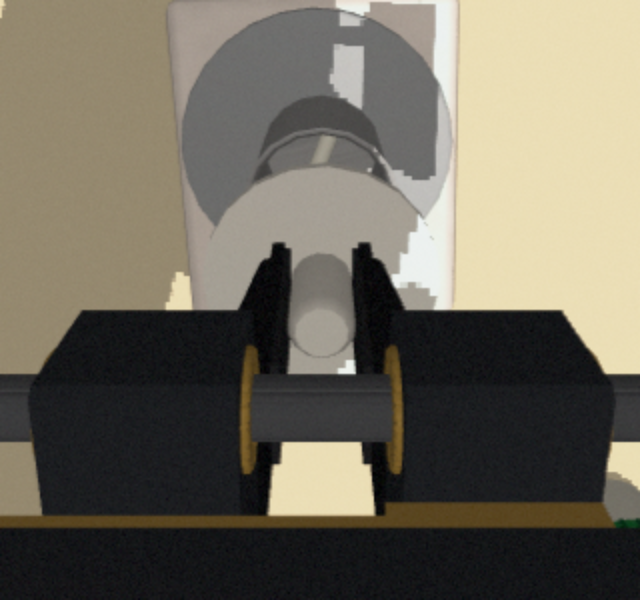

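The cover is held level. The knob (321,329) and the beaker rim arc (top edge about 128, centred at column 321) line up to within about 1 mm. The centring step tolerates ±4 mm, so I'm lowering it.

Request:
{"op": "step_arm", "data": {"plan": [[[-1,0,20,0,-1],[-1,0,35,0,-1],[-1,0,42,0,-1],[-1,0,46,0,-1],[-1,0,49,0,-1],[-1,0,51,0,-1],[-1,0,52,0,-1],[-1,0,52,0,-1]]]}}

```text
t: 10.45
eef_pos: [591.2, -123.1, 135.5]
tcp_rot: [3.141, -0.001, 0.001]
ft_force: [-0.3, -0.0, -0.3]
opening: 0.159
grip_force: 30.0
```

Request:
{"op": "step_arm", "data": {"plan": [[[0,0,1,0,-1],[0,0,2,0,-1],[0,0,2.5,0,-1],[0,0,2.5,0,-1]]]}}

```text
t: 10.78
eef_pos: [591.5, -123.3, 134.0]
tcp_rot: [3.141, -0.002, 0.0]
ft_force: [-2.5, 0.8, 9.0]
opening: 0.16
grip_force: 30.0
```

Request:
{"op": "step_arm", "data": {"plan": [[[0,0,2,0,-0.4],[0,0,1,0,-0.2],[0,0,1,0,0],[0,0,1,0,0],[0,0,1,0,0],[0,0,-30,0,0],[0,0,-60,0,0],[0,0,-90,0,0]]]}}

```text
t: 11.45
eef_pos: [590.8, -123.0, 223.5]
tcp_rot: [-3.141, 0.001, 0.0]
ft_force: [0.2, 0.1, 0.5]
opening: 0.503
grip_force: 0.0
```

```bash
python3 - <<'E'
from h import *
s=env.state();print(s['eef_pos'],s['tcp_rot'])
q=env.read_camera('wrist'); sc=env.read_camera('scene')
cv2.imwrite('pics/e.png',np.hstack([cv2.resize(q[100:340,160:400],(400,400)),cv2.resize(sc[180:280,200:300],(400,400))]))
for nm,R,z in (('disc',31,128),('plate',58,54)):
  for a in (0,90,180,270):
    r=np.radians(a);print(nm,a,((proj('wrist',(592.9+R*np.cos(r),-122.3+R*np.sin(r),z))-[160,100])*400/240).round(1))
E
```

```text
[ 590.82796485 -123.04952919  223.48931514] [-3.14131045e+00  1.11997267e-03  3.73018790e-04]
disc 0 [197.4 113.7]
disc 90 [129.4 181.2]
disc 180 [197.6 244.6]
disc 270 [265.6 181.1]
plate 0 [197.7  41.2]
plate 90 [ 96.2 145. ]
plate 180 [197.8 239.9]
plate 270 [299.2 145. ]
```

View pics/e.png

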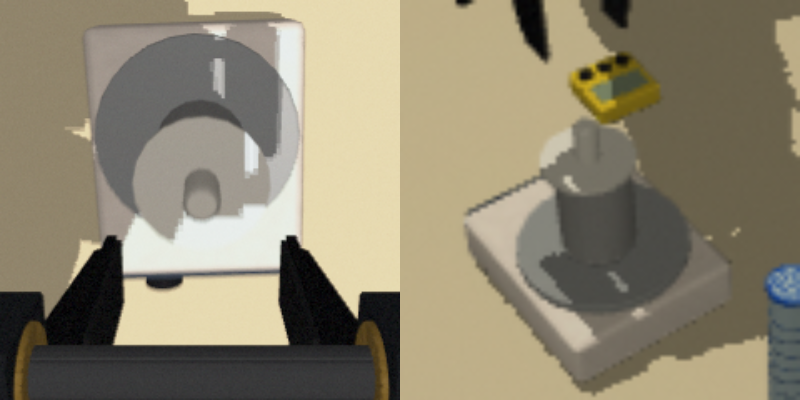

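The cover is seated flat. The plate's top edge sits about 8 px further than predicted relative to the disc. I'll check centring from the top camera once the arm is clear.

Request:
{"op": "step_arm", "data": {"plan": [[[-90,-318,-20,-57,1],[-90,-318,-20,-57,1],[-90,-318,-20,-57,1],[-90,-318,-20,-57,1],[-90,-318,-20,-57,1],[-90,-318,-20,-57,1],[-90,-318,-20,-57,1],[-90,-318,-20,-57,1]]]}}

```text
t: 12.22
eef_pos: [499.8, 196.7, 242.2]
tcp_rot: [-3.141, 0.0, 1.002]
ft_force: [0.4, 0.2, 0.6]
opening: 0.978
grip_force: 0.0
```

```bash
python3 - <<'E'
from h import *
print(delta((447.1,386.5,200),np.pi/2))
t=env.read_camera('top');sc=env.read_camera('scene')
cv2.imwrite('pics/f.png',np.hstack([cv2.resize(t[155:251,285:365],(400,480)),cv2.resize(sc[195:275,205:285],(400,480))]))
def c(cam,R,z,o,s):
    P=[(proj(cam,(592.9+R*np.cos(r),-122.3+R*np.sin(r),z))-o)*s for r in np.linspace(0,6.28,60)]
    P=np.array(P);return P.min(0).round(1),P.max(0).round(1)
for nm,R,z in (('disc',31,128),('plate',58,54),('foot',25,54)):
    print(nm,'top',c('top',R,z,[285,155],[5,5]),'scene',c('scene',R,z,[205,195],[5,6]))
E
```

```text
(array([ 131.4, -146.7,   42.2]), np.float64(-32.6))
disc top (array([170.1, 132.1]), array([310.3, 269.9])) scene (array([152.2,  94.2]), array([274.9, 195.4]))
plate top (array([ 97.9, 112.4]), array([341.9, 352.9])) scene (array([114.4, 173.8]), array([333.5, 364.9]))
foot top (array([167.4, 179.9]), array([272.6, 283.6])) scene (array([176.9, 225. ]), array([271.2, 307.3]))
```

View pics/f.png

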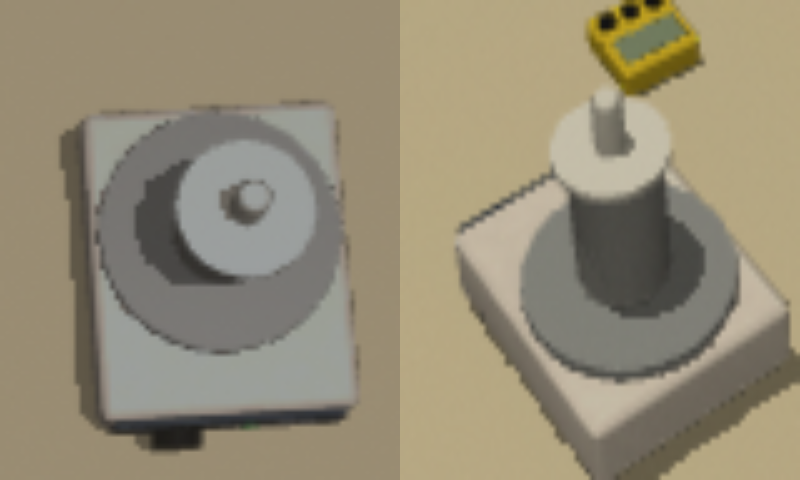

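In the top view the plate matches its prediction. The cover disc sits about 3 mm in −x and 2.5 mm in −y from the plate centre, which is acceptable. The arm frame therefore needs about (+1,+1.5) added to top-camera targets. Next is the solvent bottle.

Request:
{"op": "step_arm", "data": {"plan": [[[133,-147,40,-32.6,1],[133,-147,40,-32.6,1],[133,-147,40,-32.6,1],[133,-147,40,-32.6,1],[133,-147,40,-32.6,1],[133,-147,40,-32.6,1],[133,-147,40,-32.6,1],[133,-147,40,-32.6,1]]]}}

```text
t: 12.98
eef_pos: [450.2, 385.7, 202.1]
tcp_rot: [-3.141, 0.001, 1.563]
ft_force: [0.6, -0.7, 0.6]
opening: 1.0
grip_force: 0.0
```

Request:
{"op": "step_arm", "data": {"plan": [[[1.5,-2,40,0,1],[1.5,-2,80,0,1],[1.5,-2,115,0,1],[1.5,-2,145,0,1],[1.5,-2,165,0,1],[1.5,-2,175,0,1],[1.5,-2,176,0,1],[1.5,-2,176,0,-1]]]}}

```text
t: 13.65
eef_pos: [448.8, 387.3, 27.1]
tcp_rot: [3.141, -0.0, 1.562]
ft_force: [-0.3, 0.4, 0.6]
opening: 0.971
grip_force: 0.0
```

Request:
{"op": "step_arm", "data": {"plan": [[[0,0,0,0,-1],[0,0,0,0,-1],[0,0,0,0,-1],[0,0,0,0,-1],[0,0,0,0,-1],[0,0,0,0,-1],[0,0,-10,0,-1],[0,0,-20,0,-1]]]}}

```text
t: 14.32
eef_pos: [447.7, 387.7, 46.8]
tcp_rot: [-3.14, 0.001, 1.564]
ft_force: [0.5, -0.4, -2.5]
opening: 0.584
grip_force: 30.0
```

Request:
{"op": "step_arm", "data": {"plan": [[[0,0,-35,0,-1],[-15,5,-65,0,-1],[-45,17,-70,0,-1],[-75,29,-70,0,-1],[-110,43,-70,0,-1],[-145,56,-70,0,-1],[-180,70,-70,0,-1],[-215,84,-70,0,-1]]]}}

```text
t: 14.98
eef_pos: [530.9, 170.7, 117.6]
tcp_rot: [3.141, -0.0, 1.565]
ft_force: [0.3, 0.9, -2.6]
opening: 0.591
grip_force: 30.0
```

Request:
{"op": "step_arm", "data": {"plan": [[[-35,14,0,0,-1],[-70,28,0,0,-1],[-100,42,0,0,-1],[-125,52,0,0,-1],[-143,58,0,0,-1],[-150,60,0,0,-1],[-150,60,0,0,-1],[-150,60,0,0,-1]]]}}

```text
t: 15.65
eef_pos: [589.3, 22.4, 117.0]
tcp_rot: [-3.142, -0.0, 1.564]
ft_force: [-0.5, 0.7, -2.6]
opening: 0.585
grip_force: 30.0
```

Request:
{"op": "step_arm", "data": {"plan": [[[-1,0.5,30,0,-1],[-1,0.5,60,0,-1],[-1,0.5,78,0,-1],[-1,0.5,86,0,-1],[-1,0.5,89,0,-1],[-1,0.5,90,0,-1],[-1,0.5,90.5,0,-1],[-1,0.5,90.5,0,-1]]]}}

```text
t: 16.32
eef_pos: [590.6, 21.4, 27.1]
tcp_rot: [3.14, 0.0, 1.565]
ft_force: [0.4, -1.8, -2.7]
opening: 0.585
grip_force: 30.0
```

Request:
{"op": "step_arm", "data": {"plan": [[[0,0,0.5,0,-1],[0,0,0.5,0,0.4],[0,0,0.5,0,0.7],[0,0,0.5,0,0.9],[0,0,0.5,0,0.9],[0,0,-40,0,0.9],[0,0,-80,0,0.9],[0,0,-120,0,0.9]]]}}

```text
t: 16.98
eef_pos: [589.7, 20.9, 147.2]
tcp_rot: [-3.14, 0.0, 1.564]
ft_force: [1.6, -0.0, -0.3]
opening: 0.939
grip_force: 0.0
```

Request:
{"op": "step_arm", "data": {"plan": [[[264,-221,-40,0,1],[264,-221,-40,0,1],[264,-221,-40,0,1],[264,-221,-40,0,1],[264,-221,-40,0,1],[264,-221,-40,0,1],[264,-221,-40,0,1],[264,-221,-40,0,1]]]}}

```text
t: 17.65
eef_pos: [377.8, 277.4, 185.0]
tcp_rot: [3.141, -0.0, 1.564]
ft_force: [1.5, 1.0, -0.6]
opening: 0.999
grip_force: 0.0
```

```bash
python3 - <<'E'
from h import *
print(delta((370.5,286.2,23),np.pi/2), env.state()['eef_pos'])
w=env.read_camera('wrist');t=env.read_camera('top')
print('stock cap pred wrist',proj('wrist',(369.7,284.7,84)),'solv cap pred top',proj('top',(588.7,19.8,90)))
cv2.imwrite('pics/g.png',np.hstack([cv2.resize(w,(400,300)),cv2.resize(t[160:250,190:310],(400,300))]))
E
```

```text
(array([  8.7,  -7.3, 162. ]), np.float64(-0.4)) [377.78772774 277.42203519 184.9959122 ]
stock cap pred wrist [271.78281478 201.06652154] solv cap pred top [268.84059883 201.58964381]
```

View pics/g.png

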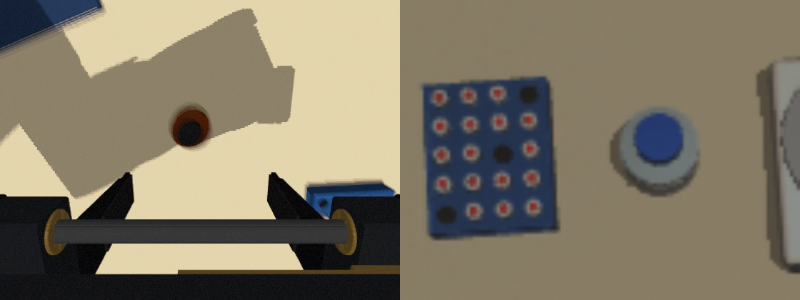

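The solvent cap is at top pixel (267.7,201.1) against a target of (268.8,201.6), about 2 mm off, which is fine. The stock cap appears in the wrist view at about (266,185), but the arm was still moving. I'll re-measure now it has settled.

```bash
python3 - <<'E'
from h import *
w=env.read_camera('wrist')
print(env.state()['eef_pos'])
m=(w.max(2)<60).astype(np.uint8);n,l,st,ce=cv2.connectedComponentsWithStats(m)
for i in range(1,n):
    if 200<st[i,4]<4000 and 220<ce[i][0]<310 and ce[i][1]<230: print(st[i],ce[i],unproj('wrist',ce[i],84))
print(proj('wrist',(369.7,284.7,84)))
cv2.imwrite('pics/h.png',w[120:240,200:340])
t=env.read_camera('top')[285:320,135:175]; m=(t.max(2)<45).astype(np.uint8);n,l,st,ce=cv2.connectedComponentsWithStats(m)
for i in range(1,n):
    if st[i,4]>20: print('top',st[i],ce[i]+[135,285])
E
```

```text
[377.74873583 278.11596844 185.11369075]
[ 253  173   38   40 1174] [271.58517888 192.74105622] [371.28225412 289.79727769  84.        ]
[269.55518652 199.27134702]
top [  0   0   7  35 209] [137.94736842 302.4784689 ]
top [  8   7  22  21 366] [153.10655738 302.31693989]
```

View pics/h.png

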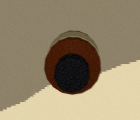

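The stock cap is at wrist pixel (272,191), which gives about (370.5,287.5) once bias is taken into account.

Request:
{"op": "step_arm", "data": {"plan": [[[10,-7,40,0,1],[10,-7,80,0,1],[10,-7,115,0,1],[10,-7,140,0,1],[10,-7,155,0,1],[10,-7,162,0,1],[10,-7,162,0,1],[10,-7,162,0,-1]]]}}

```text
t: 18.52
eef_pos: [373.1, 285.8, 22.8]
tcp_rot: [3.142, 0.0, 1.563]
ft_force: [-0.3, 0.1, -1.0]
opening: 0.966
grip_force: 0.0
```

Request:
{"op": "step_arm", "data": {"plan": [[[0,0,0,0,-1],[0,0,0,0,-1],[0,0,0,0,-1],[0,0,0,0,-1],[0,0,0,0,-1],[0,0,0,0,-1],[0,0,-10,0,-1],[0,0,-20,0,-1]]]}}

```text
t: 19.18
eef_pos: [371.9, 286.1, 42.4]
tcp_rot: [-3.14, 0.001, 1.564]
ft_force: [-0.1, 0.5, -1.0]
opening: 0.501
grip_force: 30.0
```

Request:
{"op": "step_arm", "data": {"plan": [[[0,0,-30,0,-1],[-15,15,-60,0,-1],[-45,30,-80,0,-1],[-80,45,-80,0,-1],[-115,55,-80,0,-1],[-150,65,-80,0,-1],[-188,70,-80,0,-1],[-226,70,-80,0,-1]]]}}

```text
t: 19.85
eef_pos: [441.4, 58.2, 122.6]
tcp_rot: [3.141, 0.0, 1.565]
ft_force: [0.9, 0.9, -0.5]
opening: 0.495
grip_force: 30.0
```

Request:
{"op": "step_arm", "data": {"plan": [[[-38,0,0,0,-1],[-76,0,0,0,-1],[-114,0,0,0,-1],[-152,0,0,0,-1],[-190,0,0,0,-1],[-228,0,0,0,-1],[-266,0,0,0,-1],[-298,12,0,0,-1]]]}}

```text
t: 20.52
eef_pos: [449.2, -240.3, 122.5]
tcp_rot: [-3.14, -0.001, 1.563]
ft_force: [1.0, -0.6, -1.8]
opening: 0.499
grip_force: 30.0
```

Request:
{"op": "step_arm", "data": {"plan": [[[0,30,0,0,-1],[0,60,0,0,-1],[0,90,0,0,-1],[0,120,0,0,-1],[0,137,0,0,-1],[0,145,0,0,-1],[0,147,0,0,-1],[0,147,0,0,-1]]]}}

```text
t: 21.18
eef_pos: [597.3, -238.9, 122.2]
tcp_rot: [-3.141, -0.0, 1.565]
ft_force: [-0.3, 0.3, -1.9]
opening: 0.498
grip_force: 30.0
```

Request:
{"op": "step_arm", "data": {"plan": [[[0.5,-0.5,30,0,-1],[0.5,-0.5,60,0,-1],[0.5,-0.5,82,0,-1],[0.5,-0.5,92,0,-1],[0.5,-0.5,97,0,-1],[0.5,-0.5,98.5,0,-1],[0.5,-0.5,99,0,-1],[0.5,-0.5,99,0,-1]]]}}

```text
t: 21.85
eef_pos: [594.8, -238.7, 26.6]
tcp_rot: [-3.138, -0.001, 1.564]
ft_force: [-16.6, 2.9, 25.5]
opening: 0.498
grip_force: 30.0
```

Request:
{"op": "step_arm", "data": {"plan": [[[0,0,0.5,0,-1],[0,0,0.5,0,0.4],[0,0,0.5,0,0.7],[0,0,0.5,0,0.9],[0,0,0.5,0,0.9],[0,0,-40,0,0.9],[0,0,-80,0,0.9],[0,0,-120,0,0.9]]]}}

```text
t: 22.52
eef_pos: [596.9, -238.5, 144.5]
tcp_rot: [-3.14, -0.001, 1.564]
ft_force: [0.6, -0.5, -0.5]
opening: 0.921
grip_force: 0.0
```

Request:
{"op": "step_arm", "data": {"plan": [[[-20,-30,-45,0,0.9],[-52,-238,-45,-41,1],[-52,-238,-45,-41,1],[-52,-238,-45,-41,1],[-52,-238,-45,-41,1],[-52,-238,-45,-41,1],[-52,-238,-45,-41,1],[-52,-238,-45,-41,1]]]}}

```text
t: 23.18
eef_pos: [356.4, -289.3, 189.1]
tcp_rot: [-3.141, -0.0, 2.283]
ft_force: [0.5, -0.5, 0.6]
opening: 1.002
grip_force: 0.0
```

```bash
python3 - <<'E'
from h import *
env.read_camera('scene')
print(delta((356.6,-289.1,10),np.radians(131)), env.state()['eef_pos'])
w=env.read_camera('wrist');t=env.read_camera('top');s=env.read_camera('scene')
print('stock cap pred top',(proj('top',(596.4,-238.2,84))-[340,150])*300/90)
m=((w[:,:,1].astype(int)>w[:,:,2]+25)&(w[:,:,1].astype(int)>w[:,:,0]+15)).astype(np.uint8)
n,l,st,ce=cv2.connectedComponentsWithStats(m)
for i in range(1,n):
    if st[i,4]>300: print(st[i],ce[i],unproj('wrist',ce[i],45))
cv2.imwrite('pics/i.png',np.hstack([cv2.resize(w,(280,300)),cv2.resize(t[150:240,340:418],(260,300)),cv2.resize(s[190:290,160:246],(258,300))]))
E
```

```text
(array([  1.3,  -0.9, 179.1]), np.float64(-0.5)) [ 358.08792568 -289.49779944  189.10312538]
stock cap pred top [134.92264021 154.40542037]
[ 249  156   66   66 3320] [281.22379518 188.53674699] [ 357.52002019 -285.05135776   45.        ]
```

View pics/i.png

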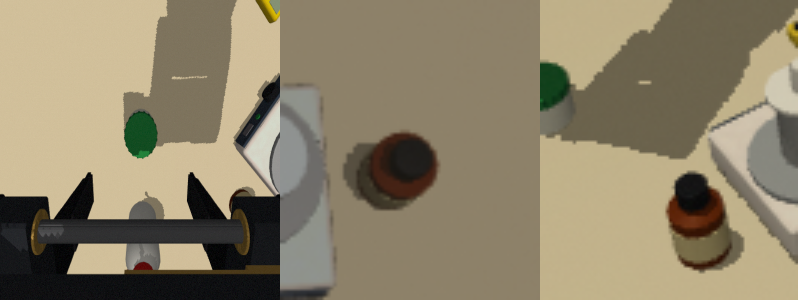

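The stock bottle stands upright, within about 3 mm of target (cap at crop (132,158) against a predicted (135,154)). The tub is centred at wrist pixel (281,188) and the wash bottle is clear on the far side.

Request:
{"op": "step_arm", "data": {"plan": [[[1.5,1,40,0,1],[1.5,1,80,0,1],[1.5,1,115,0,1],[1.5,1,145,0,1],[1.5,1,165,0,1],[1.5,1,176,0,1],[1.5,1,180,0,1],[1.5,1,180,0,1]]]}}

```text
t: 24.05
eef_pos: [359.3, -286.8, 7.5]
tcp_rot: [-3.141, -0.002, 2.28]
ft_force: [-0.4, 0.2, -0.9]
opening: 0.997
grip_force: 0.0
```

Request:
{"op": "step_arm", "data": {"plan": [[[0,0,0,0,-1],[0,0,0,0,-1],[0,0,0,0,-1],[0,0,0,0,-1],[0,0,0,0,-1],[0,0,0,0,-1],[0,0,0,0,-1],[0,0,-10,0,-1]]]}}

```text
t: 24.72
eef_pos: [358.4, -287.0, 17.8]
tcp_rot: [-3.141, -0.002, 2.28]
ft_force: [-0.1, -0.5, -0.9]
opening: 0.604
grip_force: 30.0
```

Request:
{"op": "step_arm", "data": {"plan": [[[0,0,-25,0,-1],[3,5,-55,0,-1],[15,22,-80,0,-1],[32,47,-90,0,-1],[50,74,-90,0,-1],[69,102,-90,0,-1],[88,130,-90,0,-1],[107,158,-90,0,-1]]]}}

```text
t: 25.38
eef_pos: [409.1, -101.7, 108.8]
tcp_rot: [3.142, 0.0, 2.279]
ft_force: [0.2, 0.1, -1.0]
opening: 0.603
grip_force: 30.0
```

Request:
{"op": "step_arm", "data": {"plan": [[[20,30,0,-6,-1],[40,60,0,-12,-1],[60,89,0,-18,-1],[80,118,0,-25,-1],[100,147,0,-32,-1],[117,172,0,-39,-1],[131,193,0,-45,-1],[141,208,0,-49.4,-1]]]}}

```text
t: 26.05
eef_pos: [475.3, 141.4, 108.5]
tcp_rot: [3.142, 0.0, -3.134]
ft_force: [-0.4, -0.4, -1.0]
opening: 0.6
grip_force: 30.0
```

Request:
{"op": "step_arm", "data": {"plan": [[[0,-2,35,0,-1],[0,-2,65,0,-1],[0,-2,84,0,-1],[0,-2,93,0,-1],[0,-2,97.5,0,-1],[0,-2,99.5,0,-1],[0,-2,100,0,-1],[0,-2,100,0,-1]]]}}

```text
t: 26.72
eef_pos: [475.7, 137.2, 9.4]
tcp_rot: [3.141, 0.002, -3.141]
ft_force: [1.0, -0.1, -1.1]
opening: 0.602
grip_force: 30.0
```

Request:
{"op": "step_arm", "data": {"plan": [[[0,0,0,0,-1],[0,0,0,0,0.4],[0,0,0,0,0.7],[0,0,0,0,0.9],[0,0,0,0,0.9],[0,0,-40,0,0.9],[0,0,-80,0,0.9],[0,0,-120,0,0.9]]]}}

```text
t: 27.38
eef_pos: [474.5, 137.1, 129.6]
tcp_rot: [-3.141, -0.002, -3.141]
ft_force: [0.5, 0.8, 0.4]
opening: 0.944
grip_force: 0.0
```

Request:
{"op": "step_arm", "data": {"plan": [[[0,-30,-40,0,0.9],[0,40,-60,0,0.9],[0,80,-80,0,0.9],[0,120,-80,0,0.9],[0,160,-80,0,0.9],[0,200,-80,0,0.9],[0,200,-80,0,0.9],[0,200,-80,0,0.9]]]}}

```text
t: 28.05
eef_pos: [474.6, 341.3, 208.5]
tcp_rot: [3.141, 0.001, -3.138]
ft_force: [-0.9, 0.4, -1.0]
opening: 0.95
grip_force: 0.0
```

```bash
python3 - <<'E'
from h import *
t=env.read_camera('top')
x,y=190,150
c=cv2.resize(t[y:y+140,x:x+200],None,fx=4,fy=4,interpolation=cv2.INTER_CUBIC)
for n,p in (('tub',(474.9,139.2,45)),('solv',(588.7,19.8,90)),('stock',(596.4,-238.2,84)),('disc',(592.9,-122.3,128))):
    print(n,((proj('top',p)-[x,y])*4).round(1))
cv2.imwrite('pics/j.png',c)
E
```

```text
tub [115.2 417.3]
solv [315.4 206.4]
stock [761.9 185.3]
disc [572.2 180.5]
```

View pics/j.png

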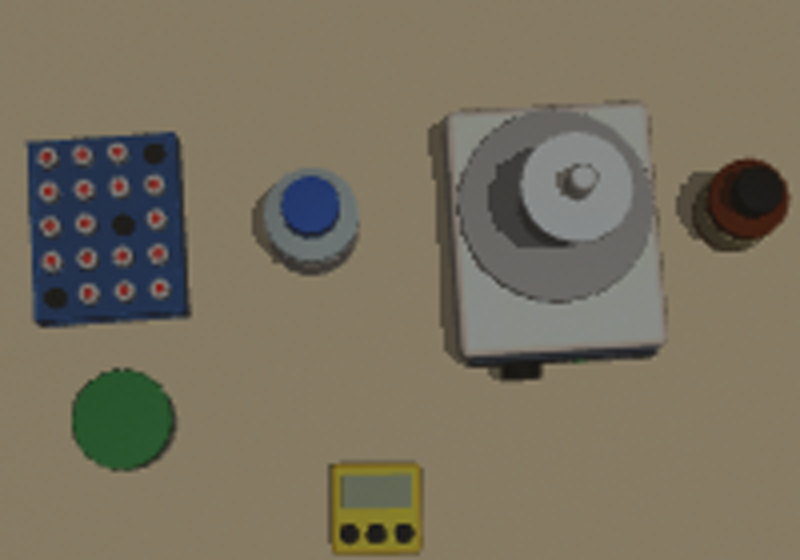

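The final top view agrees with the plan:

| Item | Offset from target |
|---|---|
| Tub | about 4 mm |
| Solvent bottle | about 3 mm |
| Stock bottle | about 3 mm |
| Cover and beaker | about 4 mm |

Everything is upright and the timer has not moved. The arm is clear, so I'm handing in.

```bash
python3 -c "
from cell import env
print(env.job_done())"
```

```text
the job is handed in; nothing more can be done
None
```

The bench is set out and handed in: the covered beaker is on the stirrer plate, and both bottles and the tub of caps are within about 4 mm of their targets by the top camera, with no verdict returned.

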